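# Turn the shielding cap over and hover it above the chip

### The arm

A 7-joint arm with a two-finger parallel gripper is mounted at the origin on the work surface. World frame = base frame: x ahead of the robot, y to its left, z up, the work surface at z = 0. Lengths are in m, angles in rad, forces in N, time in s.
With the tool pointing down it reaches from about 0.35 to 0.9 m from the base axis. Payload 19.9 kg.
Tool frame: the origin (TCP) lies between the finger pads; the fingertips stand 19 mm ahead of it and the grasp point (between the pads) is the TCP; z points along the fingers, y is the line along which they close (so a half turn about z gives the same grasp; the last joint's range is limited). The gripper opens to 94 mm and grips with 3 to 60 N. Pads are 16 mm wide; open, the fingers measure 119 mm over their backs; the gripper's body (75 mm by 177 mm) begins 78 mm behind the grasp point.
Start: joints at [-1.181, 0.417, -0.01, 1.614, 0.005, 1.111, -0.053], TCP at [0.261, 0.568, 0.224] pointing down, gripper open.
Joint ranges: [-2.81, 2.81], [-0.39, 2.02], [-1.27, 1.25], [0.06, 2.57], [-1.19, 4.33], [0.19, 2], [-2.82, 2.82]. Speed limits (rad/s): [1.89, 1.89, 2.39, 2.39, 3.01, 3.01, 3.01].

### API

Orientations are given as a 3x3 rotation matrix whose columns are the frame's x, y, z axes.
In Python, from rig import robot gives the robot as it stands. Calls block until the motion is done:
- robot.move_ptp(position, orientation): joint-space move of the TCP to a pose.
- robot.move_linear(position, velocity=0.15, frame=None, threshold=None): straight line of the TCP; frame=None keeps the orientation; velocity is the mean speed in m/s. With threshold (N) it stops when the force on the tool has changed by that much, and returns True; else False.
- robot.goto_joints(angles): joint-space move.
- robot.gripper_to(opening): finger opening in m; the grip force is fixed at half the most; returns when the fingers have stopped.
- robot.pause(seconds).
- robot.ik(position, orientation): joint angles nearest the present ones, or None.
- robot.get_state(): the state.
- robot.grab_frame(name): name is "scene" or "top" or "wrist"; returns the picture (400x640x3 uint8, red, green, blue); there is no depth.
- robot.camera_info(name): a dict with "fx", "fy", "cx", "cy" (pixels), "rvec" (rotation vector, rad) and "tvec" (3), from world to camera coordinates, as OpenCV has them. Camera axes: x right, y down, z forward; pixel columns grow to the right and rows downward; lengths in m; the calibration is good to about 2 mm. A picture is of the moment at which its call begins: read the wrist's pose just before it. camera_info takes no time and is no camera call; for the wrist camera it gives the pose at the moment of the call.
A pose or a line that the arm cannot do raises robot.PlanningError and nothing moves.
- robot.sign_off(): hands the job in; it is judged then, once.
The state is a dict: "time": time; "qpos": joint angles; "joint_vel": joint speeds; "effort": joint torques, N m; "ee_pos": TCP position; "tool_rot": TCP orientation; "force": force on the tool from outside, world axes, zero at the start; "moment": the same for the moment, N m; "opening": finger opening in m; "grasp_force": force on a finger pad.
Only numpy, scipy, OpenCV 4.12 (cv2) and the standard library are available. Lean on these libraries where they do the work, as an engineer would, in place of code of your own. Each camera call takes 0.05 s, during which the arm holds its last target. There are 200 camera calls.

### The job

The square aluminium shielding cap stands on the blue mat with its open mouth up. Turn it over and carry it across the slide with the riser blocks to the rotary stage, and finish holding it there in the gripper, still, mouth down, with its rim about 10 mm above the top of the brass chip block, centred over the block and square with it. Keep hold of it at the end: neither the cap nor the robot may touch the stage, its block or the slide at any time, and the jar, the tray and the screwdriver stay where they are.

Things in the scene. Friction and masses are not known exactly. Their poses are not given: they have to be found in the camera images.
- cap_center (a point): Middle of the shielding cap, a loose square aluminium cup, a 54 mm cube outside, walls and closed end 3 mm, orange square on the inner floor, 75 to 150 g. z points out of the open mouth (up at the start; down at the end); x and y are normal to the side walls: any two opposite walls can be gripped, it lies steadily on any side, and may be set on the mat (z = 0) and regripped.
- cap_mouth (a point): Centre of the cap's open mouth, in the plane of the rim, 27 mm from cap_center along its z axis; same axes.
- cap: The same cap; its origin is the centre of the outside of its closed end, 27 mm from cap_center against z; same axes.
- chip_top (a point): Centre of the top face of the brass chip block, 40 x 40 mm and 20 mm high, with a black chip drawn on it, fixed on the rotary stage. 70 mm above the mat, z up, x and y normal to the block's sides. The block is as good as square: any quarter turn of the cap will do.
- stage: The rotary stage with the block, fixed: black base 110 x 110 x 16 mm, on it a round table 100 mm across up to 50 mm above the mat, then the block up to 70 mm; a micrometer stub sticks 14 mm out at +x. Origin on the mat under the middle; axes as chip_top. It may stand left or right of the slide, the cap on the other side.
- slide: The obstacle between cap and stage, fixed: black linear slide 400 mm long (its x) and 60 mm wide (y) with two steel rails and three riser blocks capped by plates, 112 mm high in all. Origin on the mat under the middle.
- jar: Bystander: amber glass jar with a white cap, 44 mm across, 40 mm high, standing; origin at the centre of its foot.
- chip_tray: Bystander: black divided tray 90 x 70 x 18 mm (x, y, z); origin under its centre.
- driver: Bystander: screwdriver with a red handle, 160 mm long, lying along its x axis; origin under it near its middle.
There are look-alikes about, which are no part of the job. Leave any purple or red look-alike of the cap alone.

How it is judged:
By the outcome, as a careful person would: the job done as asked, in the order asked, and still so for the second after the job is handed in, while the arm keeps its last pose, push and grip.
It also fails if it takes over 72 s, if anything falls off the work surface, if the arm or the gripper's body presses on something with over 40 N, if the wrist force passes 120 N, or if a joint passes its speed limit or range.

## Working session

There is one attempt and no reset: what is moved stays moved. The work goes in short steps, each a Python script; the robot and the scene stay as the last script left them, time stands still between calls to the robot, and variables do not carry over. Pictures are saved under pics/ and viewed, at most 10 in all, crops included, and the job is handed in when it is done.

```bash
ls; mkdir -p pics
python3 - <<'E'
from rig import robot
import cv2
for n in ("scene","top"):
    cv2.imwrite(f"pics/{n}0.png",robot.grab_frame(n)[:,:,::-1]); print(n,robot.camera_info(n))
s=robot.get_state();print(s['time'],s['tool_rot'],s['opening'])
E
```

```text
pics
scene {'fx': 399.41810218754387, 'fy': 399.41810218754387, 'cx': 320.2164928890725, 'cy': 199.96431366525147, 'rvec': array([ 2.00579628,  1.12916779, -0.51557245]), 'tvec': array([-0.23747905, -0.2815963 ,  1.5330752 ])}
top {'fx': 410.559857073965, 'fy': 410.559857073965, 'cx': 319.3967050392806, 'cy': 189.42996883279739, 'rvec': array([ 2.0972512 , -2.12906054,  0.21546549]), 'tvec': array([-0.05369464,  0.54726536,  1.02680117])}
0.1 [[-9.08651557e-01  4.17555037e-01 -3.71578034e-04]
 [ 4.17555193e-01  9.08650989e-01 -1.01993924e-03]
 [-8.82460204e-05 -1.08192372e-03 -9.99999411e-01]] 0.09390658674888004
```

View pics/scene0.png

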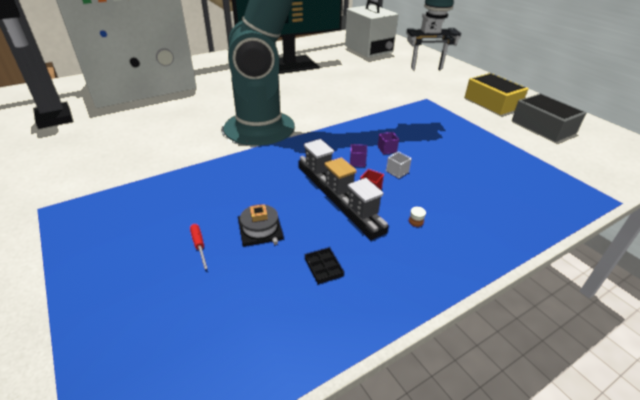

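View pics/top0.png

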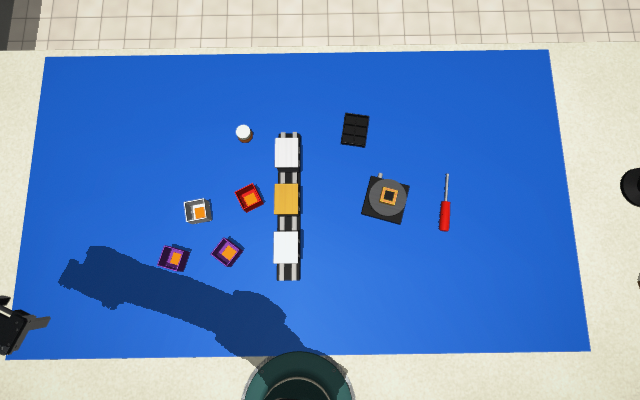

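Scene view: the slide runs down the middle, with the stage to its right in the top view (387,198). Candidates in the top view are grey (198,211), red (249,197), purple (228,251) and purple (175,258). Only the grey one is bare aluminium, so that is the cap. I'll confirm it in an enlarged crop.

```bash
cat > h.py <<'E'
import numpy as np, cv2
from rig import robot
def ray(info,px,z):
    R=cv2.Rodrigues(info['rvec'])[0]; c=-R.T@info['tvec']
    px=np.atleast_2d(px).astype(float)
    d=np.c_[(px[:,0]-info['cx'])/info['fx'],(px[:,1]-info['cy'])/info['fy'],np.ones(len(px))]@R
    return c+d*((z-c[2])/d[:,2])[:,None]
def proj(info,P):
    K=np.array([[info['fx'],0,info['cx']],[0,info['fy'],info['cy']],[0,0,1]])
    return cv2.projectPoints(np.atleast_2d(P).astype(float),info['rvec'],info['tvec'],K,None)[0][:,0]
def save(name,img): cv2.imwrite(f"pics/{name}.png",img[:,:,::-1])
E
python3 - <<'E'
import cv2,numpy as np
from h import *
im=cv2.imread("pics/top0.png")
a=cv2.resize(im[186:236,170:220+50],None,fx=8,fy=8,interpolation=cv2.INTER_CUBIC)[:,:400]
b=cv2.resize(im[170:230,355:415],None,fx=400/60,fy=400/60,interpolation=cv2.INTER_CUBIC)
cv2.imwrite("pics/crop1.png",np.hstack([a,b]))
t=robot.camera_info("top")
for n,p,z in [("cap",(198,211),.05),("red",(249,197),.05),("purp",(228,251),.05),("purp2",(175,258),.05),("chip",(389,196),.07),("jar",(244,132),.04),("slide",(287,133),.0),("slide2",(288,280),.0),("tray",(355,130),.018),("drv",(445,216),.02)]:
    print(n,ray(t,p,z)[0].round(3))
E
```

```text
cap [0.495 0.258 0.05 ]
red [0.53  0.124 0.05 ]
purp [0.389 0.176 0.05 ]
purp2 [0.374 0.311 0.05 ]
chip [ 0.523 -0.242  0.07 ]
jar [0.715 0.144 0.04 ]
slide [0.724 0.028 0.   ]
slide2 [0.314 0.025 0.   ]
tray [ 0.724 -0.165  0.018]
drv [ 0.476 -0.399  0.02 ]
```

View pics/crop1.png

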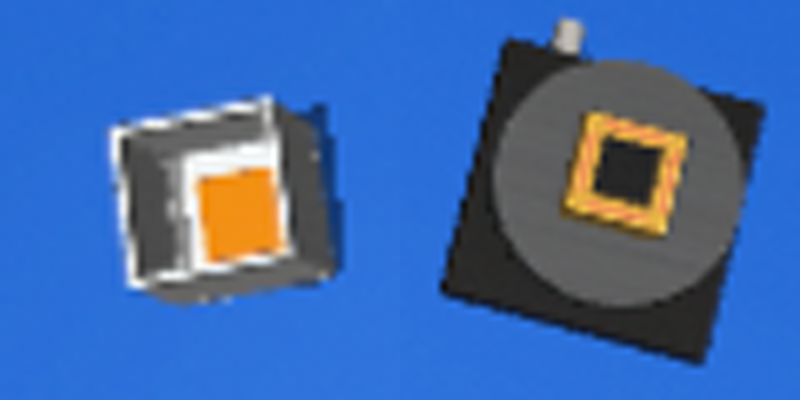

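Crop: the left cup is bare aluminium with an orange floor, rim corners at about (112,128), (270,97), (287,258), (133,287). That confirms it as the cap. The right half shows the stage, with block top corners at about (590,113), (688,134), (665,233), (565,207) and the micrometer stub at (568,35).

```bash
cat >> h.py <<'E'
def toolR(yaw,tilt,flip=0):
    "closing axis c at yaw; tool z = down rotated by tilt (deg) about c"
    c=np.array([np.cos(yaw),np.sin(yaw),0]); 
    z=cv2.Rodrigues(c*np.radians(tilt))[0]@np.array([0,0,-1.])
    y=-c if flip else c
    return np.c_[np.cross(y,z),y,z]
E
python3 - <<'E'
from h import *
t=robot.camera_info("top")
def sq(c,s,off,z):
    p=(np.array(c,float)+.5)/s-.5+off
    P=ray(t,p,z)[:,:2]; e=np.roll(P,-1,0)-P
    a=np.degrees(np.arctan2(e[:,1],e[:,0]))%90
    print(P.mean(0).round(4),"edges",np.linalg.norm(e,axis=1).round(4),"ang",a.round(1))
    return P.mean(0)
C=sq([(112,128),(270,97),(287,258),(133,287)],8,(170,186),.054)
S=sq([(190,113),(288,134),(265,233),(165,207)],400/60,(355,170),.07)
sq([(105,38),(363,105),(303,362),(43,292)],400/60,(355,170),.016)
def rng(P,yaw):
    out=[]
    for f in (0,1):
        ok=[]
        for k in range(-105,106,15):
            try: q=robot.ik(np.array(P),toolR(np.radians(yaw),k,f))
            except Exception as e: q=None
            if q is not None: ok.append(k)
        out.append(ok)
    return out
for nm,P,ys in [("pick",[*C,.03],(7,97)),("lay",[.55,.32,.04],(0,30,60,90,120,150)),("fin",[*S,.107],(-14,76))]:
    for y in ys: print(nm,y,rng(P,y))
E
```

```text
[0.498  0.2655] edges [0.0524 0.0541 0.0505 0.0535] ang [10.5  8.3 10.  10.3]
[ 0.5252 -0.2412] edges [0.0389 0.0405 0.0398 0.0389] ang [76.7 74.2 74.2 72.9]
[ 0.5246 -0.2404] edges [0.1091 0.1099 0.1081 0.1095] ang [74.1 73.9 73.8 74.4]
pick 7 [[-105, -90, -75, -60, -45, -30, -15, 0, 15, 30, 45, 60, 75, 90, 105], [-105, -90, -75, -60, -45, -30, -15, 0, 15, 30, 45, 60, 75, 90, 105]]
pick 97 [[-105, -90, -75, -60, -45, -30, -15, 0, 15, 30, 45, 60], [-105, -90, -75, -60, -45, -30, -15, 0, 15, 30, 45, 60]]
lay 0 [[-90, -75, -60, -45, -30, -15, 0, 15, 30, 45, 60, 75, 90, 105], [-90, -75, -60, -45, -30, -15, 0, 15, 30, 45, 60, 75, 90, 105]]
lay 30 [[-105, -90, -75, -60, -45, -30, -15, 0, 15, 30, 45, 60, 75, 90, 105], [-105, -90, -75, -60, -45, -30, -15, 0, 15, 30, 45, 60, 75, 90, 105]]
lay 60 [[-105, -90, -75, -60, -45, -30, -15, 0, 15, 30, 45, 60, 75, 90], [-105, -90, -75, -60, -45, -30, -15, 0, 15, 30, 45, 60, 75, 90]]
lay 90 [[-105, -90, -75, -60, -45, -30, -15, 0, 15, 30, 45, 60], [-105, -90, -75, -60, -45, -30, -15, 0, 15, 30, 45, 60]]
lay 120 [[-105, -90, -75, -60, -45, -30, -15, 0, 15, 30, 45], [-105, -90, -75, -60, -45, -15, 0, 15, 30, 45]]
lay 150 [[-105, -90, -75, -60, -45, -30, -15, 0, 15, 30, 45, 60], [-105, -90, -75, -60, -45, -30, -15, 0, 15, 30, 45, 60]]
fin -14 [[-105, -90, -75, -60, -45, -30, -15, 0, 15, 30, 45, 60, 75, 90, 105], [-105, -90, -75, -60, -45, -30, -15, 0, 15, 30, 45, 60, 75, 90, 105]]
fin 76 [[-105, -90, -75, -60, -45, -30, -15, 0, 15, 30, 45], [-105, -90, -75, -60, -45, -30, -15, 0, 15, 30, 45]]
```

```bash
cat >> h.py <<'E'
D=np.radians
YC=D(99.8); YF=D(74.1); S=np.array([.5249,-.2408])
E
python3 - <<'E'
from h import *
for f in (0,1):
    for nm,P,y,t in [("view",(.45,.265,.25),YC,0),("pre",(.56,.265,.13),YC,40),("pick",(.498,.2655,.027),YC,40),("lift",(.52,.28,.15),YC,40),("liftb",(.56,.29,.15),YC,-50),
      ("lay",(.56,.29,.027),YC,-50),("retr",(.48,.29,.1),YC,-50),("pre2",(.63,.29,.12),YC,40),("re",(.56,.29,.027),YC,40),("up",(.52,.2,.3),YC,40),("upb",(.5,.15,.3),YC,-50),("over",(.525,-.24,.3),YF,-50),("fin",(.525,-.24,.107),YF,-50)]:
        q=robot.ik(np.array(P),toolR(y,t,f)); print(f,nm,None if q is None else np.round(q,2))
E
```

```text
0 view [-0.64  0.21  0.06  1.84 -0.01  1.09  1.16]
0 pre [-0.42  0.92  0.02  1.13 -0.17  1.77  1.36]
0 pick [-0.44  0.95 -0.01  1.35 -0.17  1.52  1.36]
0 lift [-0.45  0.85  0.01  1.24 -0.18  1.73  1.33]
0 liftb [-1.11  0.38  0.43  2.28  2.26  0.38 -1.21]
0 lay [-0.67  0.65 -0.07  2.27  2.43  0.72 -1.34]
0 retr [-1.23  0.44  0.38  2.43  2.3   0.55 -1.42]
0 pre2 [-0.42  1.1   0.02  0.81 -0.18  1.91  1.34]
0 re [-0.44  1.06 -0.01  1.11 -0.17  1.65  1.34]
0 up [-0.39  0.66  0.07  1.22 -0.15  1.95  1.41]
0 upb [-0.91 -0.23  0.36  2.41  1.33  0.36  0.06]
0 over [-0.86 -0.33  1.15  2.32  1.26  0.21  0.55]
0 fin [ 1.39  0.67 -1.08  2.4   2.64  0.58 -0.61]
1 view [-1.07  0.23  0.56  1.85 -0.14  1.1  -1.86]
1 pre [-0.71  1.    0.6   1.15 -0.51  1.84 -1.51]
1 pick [-0.76  1.03  0.54  1.36 -0.53  1.61 -1.49]
1 lift [-0.77  0.92  0.6   1.26 -0.5   1.81 -1.54]
1 liftb [-0.88  0.36  0.17  2.28  2.16  0.45  2.09]
1 lay [-0.1   0.8  -0.73  2.25  2.32  1.    2.24]
1 retr [-0.55  0.43 -0.37  2.41  2.12  0.78  2.05]
1 pre2 [-0.62  1.16  0.58  0.83 -0.57  1.97 -1.58]
1 re [-0.71  1.13  0.56  1.13 -0.56  1.73 -1.53]
1 up [-0.72  0.74  0.65  1.24 -0.38  2.   -1.48]
1 upb None
1 over None
1 fin [ 1.39  0.67 -1.08  2.4   2.64  0.58  2.54]
```

Run:
```python
from h import *
X=YC-np.pi/2; F=YF-np.pi/2
for s in (1,-1):
  for f in (0,1):
    for nm,P,y,t in [("pick",(.498,.2655,.027),X,-45),("lift",(.5,.3,.2),X,-45),("mid",(.5,.3,.2),X,0),("liftb",(.5,.3,.2),X,45),("lay",(.55,.35,.027),X,45),("re",(.55,.35,.027),X,-45),("up",(.5,.25,.3),X,-45),("upb",(.5,.2,.3),X,45),("over",(.525,-.24,.3),F,45),("overmid",(.525,-.24,.3),F,0),("fin",(.525,-.24,.107),F,45)]:
        q=robot.ik(np.array(P),toolR(y,t*s,f)); print(s,f,nm,None if q is None else np.round(q,2))
```

```text
1 0 pick [-1.14  0.9   0.41  1.64  0.32  1.17 -0.83]
1 0 lift [-1.17  0.69  0.42  1.52  0.36  1.46 -0.73]
1 0 mid [-0.83  0.38  0.3   1.76 -0.13  1.03 -0.31]
1 0 liftb [-0.39  0.43  0.22  1.92 -1.04  1.1   0.63]
1 0 lay [-0.    0.81 -0.36  1.79 -0.88  0.71  0.65]
1 0 re [-1.1   1.02  0.38  1.34  0.29  1.33 -0.78]
1 0 up [-1.17  0.53  0.47  1.55  0.43  1.55 -0.64]
1 0 upb [-0.5   0.32  0.59  1.86 -0.95  1.4   0.62]
1 0 over [ 0.2   0.58  0.77  1.58 -0.96  1.74  0.86]
1 0 overmid [-0.4   0.42  1.04  1.67 -0.38  1.27  0.44]
1 0 fin [ 0.24  0.84  0.71  1.7  -1.1   1.56  1.12]
1 1 pick [-0.72  0.86 -0.2   1.62  0.73  1.36  2.  ]
1 1 lift [-0.7   0.67 -0.28  1.5   0.68  1.63  2.15]
1 1 mid [-0.39  0.38 -0.25  1.74  0.11  1.04  2.63]
1 1 liftb [-0.63  0.47  0.53  1.93 -1.14  1.21 -2.44]
1 1 lay [-0.26  0.78 -0.01  1.8  -1.14  0.88 -2.33]
1 1 re [-0.76  1.   -0.21  1.32  0.72  1.5   2.09]
1 1 up [-0.63  0.51 -0.29  1.53  0.69  1.72  2.27]
1 1 upb [-0.86  0.47  1.08  1.87 -1.1   1.59 -2.4 ]
1 1 over [ 0.04  0.72  1.08  1.59 -1.1   1.9  -2.18]
1 1 overmid [-0.43  0.44  1.09  1.67 -0.4   1.28 -
[... 537 characters left out ...]

-1 0 overmid [-0.4   0.42  1.04  1.67 -0.38  1.27  0.44]
-1 0 fin [-0.51  0.74  0.68  1.86  0.42  0.89 -0.52]
-1 1 pick [-0.13  0.71 -0.01  1.97 -1.12  0.89 -2.18]
-1 1 lift [-0.63  0.47  0.53  1.93 -1.14  1.21 -2.44]
-1 1 mid [-0.39  0.38 -0.25  1.74  0.11  1.04  2.63]
-1 1 liftb [-0.7   0.67 -0.28  1.5   0.68  1.63  2.15]
-1 1 lay [-0.76  1.   -0.21  1.32  0.72  1.5   2.09]
-1 1 re [-0.26  0.78 -0.01  1.8  -1.14  0.88 -2.33]
-1 1 up [-0.95  0.47  1.09  1.87 -1.15  1.54 -2.46]
-1 1 upb [-0.58  0.44 -0.27  1.63  0.69  1.66  2.3 ]
-1 1 over [-0.14  0.37  0.16  1.74  0.72  1.35  2.61]
-1 1 overmid [-0.43  0.44  1.09  1.67 -0.4   1.28 -2.68]
-1 1 fin [-0.14  0.63  0.17  1.85  0.76  1.06  2.36]
```

```bash
cat >> h.py <<'E'
X=YC-np.pi/2; F=YF-np.pi/2; Z=.027
C=np.array([.498,.2655,Z]); L=np.array([.53,.33,Z])
def back(P,R,d): return np.asarray(P)-R[:,2]*d
def st(): 
    s=robot.get_state(); print(round(s['time'],2),s['ee_pos'].round(4),s['force'].round(1),round(s['opening'],4),round(s['grasp_force'],1),s['qpos'].round(2))
E
python3 - <<'E'
from h import *
R=toolR(X,-55)
robot.move_ptp(back(C,R,.13)+[0,0,.03],R); st()
i=robot.camera_info("wrist"); im=robot.grab_frame("wrist"); save("w1",im)
c,s=np.cos(X),np.sin(X)
k=[(C+[c*a*.027-s*b*.027,s*a*.027+c*b*.027,.027]) for a,b in ((1,1),(-1,1),(-1,-1),(1,-1))]
print(proj(i,k).round(0))
np.save("i1.npy",i,allow_pickle=True)
E
```

```text
1.28 [0.4796 0.3711 0.1318] [-0.  -0.8 -0.8] 0.094 0.0 [-1.24  0.93  0.39  1.35  0.36  1.59 -0.83]
[[344. 187.]
 [289. 187.]
 [293. 204.]
 [340. 204.]]
```

View pics/w1.png

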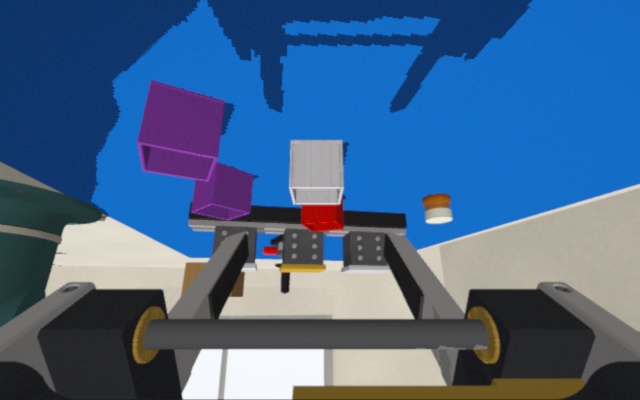

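The wrist view shows the aluminium cap's rim at (290,188), (343,188), (341,204), (293,204). The predicted corners match to about 1 px, so I'll pick and lay it on its side.

Run:
```python
from h import *
R=toolR(X,-55)
print(robot.move_linear(C,.12,threshold=15)); st()
robot.gripper_to(.045); st()
robot.move_linear(C+[0,.02,.12],.2); st()
robot.move_linear(L+[0,0,.12],.12,frame=toolR(X,35)); st()
i=robot.camera_info("wrist"); save("w2",robot.grab_frame("wrist")); save("t2",robot.grab_frame("top"))
```

```text
True
2.41 [0.4975 0.2705 0.0341] [ 1.5  4.5 19.7] 0.0939 0.0 [-1.17  0.99  0.4   1.55  0.39  1.32 -0.89]
3.11 [0.4972 0.2709 0.0343] [ 0.7  1.8 17.6] 0.054 30.0 [-1.17  0.99  0.4   1.55  0.39  1.32 -0.89]
3.83 [0.4975 0.2851 0.1457] [-0.1 -0.1 -1.4] 0.0539 30.0 [-1.2   0.84  0.43  1.53  0.42  1.47 -0.81]
5.77 [0.5299 0.3304 0.1474] [-0.6 -0.4 -1.3] 0.0539 30.0 [-0.25  0.5  -0.09  1.83 -0.77  0.87  0.37]
```

Run:
```python
from h import *
s=robot.get_state(); i=robot.camera_info("wrist"); Rc=cv2.Rodrigues(i['rvec'])[0]; Rt=s['tool_rot']
print("cam in tool",(Rt.T@(-Rc.T@i['tvec']-s['ee_pos'])).round(3),"cam z in tool",(Rt.T@Rc[2]).round(2), "toolx",Rt[:,0].round(2))
o=toolR(X,-55).T@(C-np.array([.4972,.2709,.0343])); print("cap in tool",o.round(4))
a=cv2.imread("pics/w2.png"); t=cv2.imread("pics/t2.png")
cc=proj(robot.camera_info("top"),s['ee_pos'])[0]; print(cc)
x,y=cc.astype(int); b=cv2.resize(t[y-40:y+40,max(0,x-64):max(0,x-64)+128],(640,400),interpolation=cv2.INTER_CUBIC)
cv2.imwrite("pics/c2.png",cv2.resize(np.vstack([a,b]),(480,600)))
```

```text
cam in tool [ 0.084 -0.001 -0.161] cam z in tool [-0.29  0.    0.96] toolx [-0.14  0.81  0.57]
cap in tool [ 0.0028 -0.0001  0.0087]
[156.65247534 190.91270642]
```

View pics/c2.png

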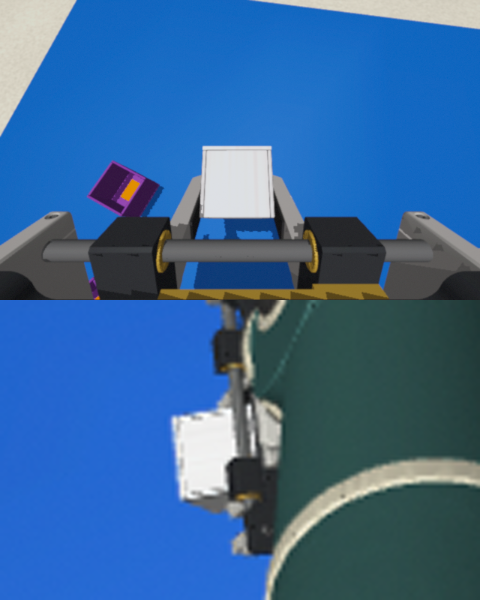

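The cap is held squarely: in the wrist view it sits between the fingers, and in the top crop its closed end faces +y. Next I lay it down by contact, regrip at -42°, and lift.

Run:
```python
from h import *
o=np.array([.0028,-.0001,.0087]); R=toolR(X,35); T=L-R@o
robot.move_linear(T+[0,0,.006],.1); robot.pause(.2); st()
print(robot.move_linear(T-[0,0,.004],.015,threshold=5)); st()
robot.gripper_to(.094); st()
e=robot.get_state()['ee_pos']
robot.move_linear(back(e,R,.1),.2); robot.move_linear(back(e,R,.1)+[0,0,.12],.25)
R2=toolR(X,-42); robot.move_ptp(back(L,R2,.13)+[0,0,.02],R2); st()
i=robot.camera_info("wrist"); save("w3",robot.grab_frame("wrist"))
c,s=np.cos(X),np.sin(X)
k=[(L+[c*a*.027-s*b*.027,s*a*.027+c*b*.027,.027]) for a,b in ((1,1),(-1,1),(-1,-1),(1,-1))]
p=proj(i,k); print(p.round(1))
im=cv2.imread("pics/w3.png"); x,y=p.mean(0).astype(int); cv2.imwrite("pics/c3.png",cv2.resize(im[y-50:y+70,x-75:x+75],None,fx=5,fy=5,interpolation=cv2.INTER_CUBIC)); print(x-75,y-50)
```

```text
7.3 [0.5315 0.323  0.039 ] [-0.7  0.1 -1.8] 0.0539 30.0 [-0.2   0.67 -0.14  1.86 -0.85  0.72  0.56]
True
7.78 [0.5315 0.3229 0.0322] [1.4 0.1 4. ] 0.0536 30.0 [-0.2   0.69 -0.14  1.86 -0.86  0.71  0.57]
8.56 [0.5311 0.3227 0.032 ] [ 0.  -0.1  0.2] 0.0941 0.0 [-0.2   0.69 -0.14  1.86 -0.86  0.71  0.57]
11.17 [0.5161 0.4139 0.1435] [ 0.4 -1.  -0.9] 0.0938 0.0 [-1.06  0.87  0.2   1.25  0.38  1.56 -0.83]
[[344.2 189.3]
 [288.2 189.4]
 [292.3 216. ]
 [340.2 215.9]]
241 152
```

View pics/c3.png

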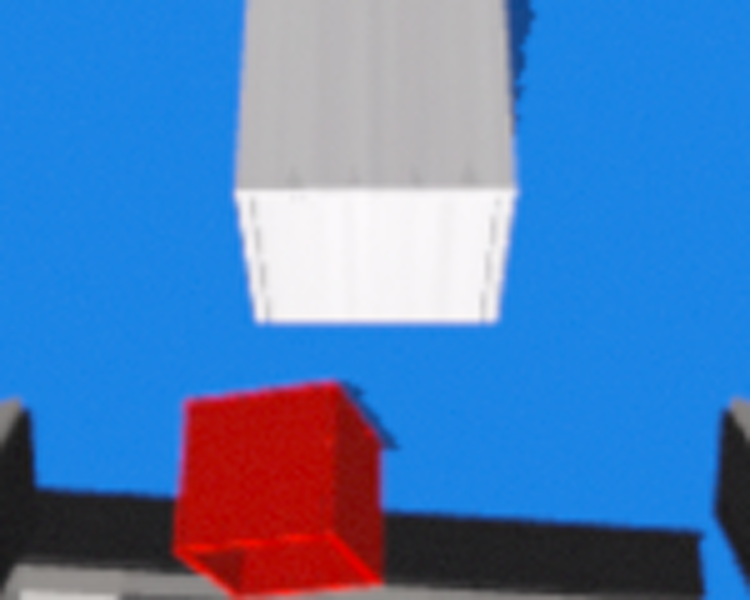

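The regrip view shows the top-face corners at (288,189), (344,189), (340,216), (292,216), within 0.5 px of prediction. Regripping now.

Run:
```python
from h import *
R=toolR(X,-42)
print(robot.move_linear(L,.1,threshold=10)); st()
robot.gripper_to(.045); st()
robot.move_linear(L+[0,0,.03],.1); robot.move_linear(np.array([.5,.3,.3]),.25); st()
for P,y,t in [((.5,.28,.32),X,0),((.5,.25,.32),X,48),((*S,.32),F,48)]:
    P=np.array(P)
    try: robot.move_linear(P,.15,frame=toolR(y,t))
    except robot.PlanningError as e: print("ptp",e); robot.move_ptp(P,toolR(y,t))
    st()
```

```text
False
12.82 [0.5301 0.3306 0.0274] [0.7 0.7 0.4] 0.0938 0.0 [-1.    0.93  0.21  1.45  0.41  1.29 -0.88]
13.53 [0.53  0.33  0.027] [0.2 0.3 0. ] 0.0539 30.0 [-1.    0.93  0.21  1.45  0.41  1.29 -0.88]
15.11 [0.4997 0.2999 0.2985] [ 0.   0.6 -1.1] 0.0538 30.0 [-1.04  0.55  0.24  1.45  0.45  1.62 -0.71]
15.99 [0.4996 0.2806 0.3193] [ 0.1  0.7 -1.1] 0.0539 30.0 [-0.72  0.25  0.19  1.63 -0.05  1.27 -0.35]
16.98 [0.4997 0.2512 0.32  ] [ 0.5  0.6 -1.1] 0.0538 30.0 [-0.26  0.28  0.2   1.84 -0.93  1.31  0.49]
20.41 [ 0.525  -0.2405  0.3201] [ 0.7 -0.1 -0.1] 0.054 30.0 [ 0.38  0.52  0.52  1.55 -0.9   1.72  0.78]
```

Run:
```python
from h import *
robot.move_linear(np.array([*S,.122]),.12); robot.pause(.3); st()
P=robot.get_state()['ee_pos']
out=[]
for n in ("scene","top","wrist"):
    i=robot.camera_info(n); im=robot.grab_frame(n); save(n+"4",im); u=proj(i,P-[0,0,.02])[0]; print(n,u.round(1))
    h=30 if n!="wrist" else 100
    w=h
    x,y=u.astype(int); y=min(y,399-h); x0=max(0,x-w)
    out.append(cv2.resize(im[max(0,y-h):y+h,x0:x0+2*w],(400,400),interpolation=cv2.INTER_CUBIC)); print(x0,max(0,y-h),2*w)
save("c4",np.hstack(out[:2])); save("c4w",out[2])
```

```text
22.51 [ 0.525  -0.2408  0.1222] [-0.5  0.1 -2.1] 0.0538 30.0 [ 0.42  0.76  0.46  1.67 -0.99  1.5   1.04]
scene [256.4 199.8]
226 169 60
top [390.5 193. ]
360 162 60
wrist [316.5 266.4]
216 166 200
```

View pics/c4.png

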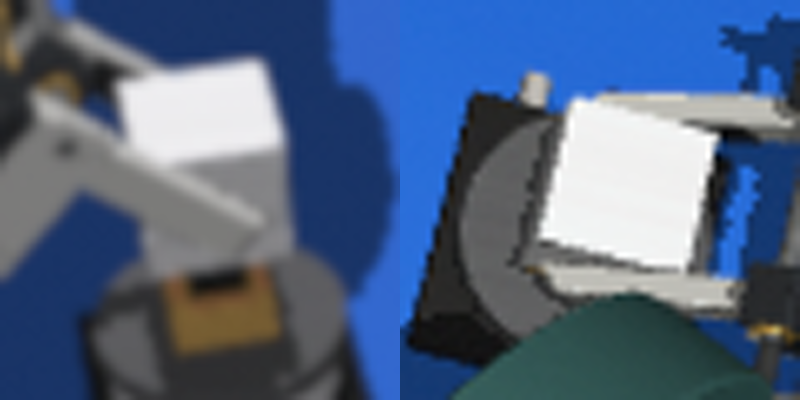

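View pics/wrist4.png

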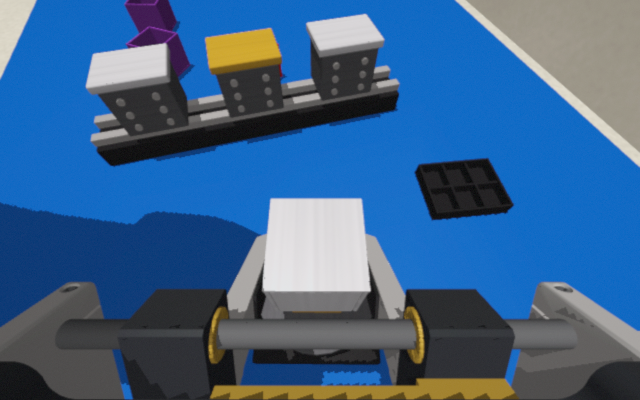

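The crops show the cap mouth-down above the block. Top-face corners in the top crop are about (577,97), (718,138), (688,272), (538,240). In the scene crop, the block's front face has corners near (165,278), (178,355), (283,340). I'll compare these with the predicted projections.

Run:
```python
from h import *
t=robot.camera_info("top"); s=robot.camera_info("scene")
def box(h,z): 
    c,si=np.cos(F),np.sin(F)
    return np.array([[S[0]+c*a*h-si*b*h,S[1]+si*a*h+c*b*h,z] for a,b in ((1,1),(1,-1),(-1,-1),(-1,1))])
k=400/60
cr=lambda i,P,o,dx:(((proj(i,P)-o)+.5)*k-.5+[dx,0]).round(0).tolist()
print("top captop",cr(t,box(.027,.149),(360,162),400))
p=(np.array([(177,97),(318,138),(288,272),(138,240)])+.5)/k-.5+[360,162]
Q=ray(t,p,.149)[:,:2]; e=np.roll(Q,-1,0)-Q; print(Q.mean(0).round(4),(np.degrees(np.arctan2(e[:,1],e[:,0]))%90).round(1),np.linalg.norm(e,axis=1).round(4))
print("scene captop",cr(s,box(.027,.149),(226,169),0)); print("caprim",cr(s,box(.027,.095),(226,169),0))
print("blocktop",cr(s,box(.02,.07),(226,169),0)); print("blockbot",cr(s,box(.02,.05),(226,169),0))
# overlay for a combined check
im=cv2.imread("pics/scene4.png")[169:229,226:286]; im=cv2.resize(im,(600,600),interpolation=cv2.INTER_CUBIC)
for h,z,col in ((.027,.149,(0,0,255)),(.027,.095,(0,255,0)),(.02,.07,(255,0,255)),(.02,.05,(255,255,0)),(.055,.016,(0,255,255))):
    q=((proj(s,box(h,z))-[226,169]+.5)*10-.5).astype(int); cv2.polylines(im,[q],True,col,1)
cv2.imwrite("pics/ov.png",im)
```

```text
top captop [[572.0, 95.0], [717.0, 133.0], [685.0, 275.0], [538.0, 236.0]]
[ 0.5241 -0.2416] [72.3 74.5 76.8 72.6] [0.0528 0.0509 0.0547 0.0551]
scene captop [[280.0, 142.0], [133.0, 164.0], [113.0, 80.0], [255.0, 59.0]]
caprim [[289.0, 255.0], [146.0, 278.0], [127.0, 191.0], [264.0, 170.0]]
blocktop [[271.0, 296.0], [168.0, 313.0], [154.0, 249.0], [254.0, 232.0]]
blockbot [[275.0, 334.0], [173.0, 352.0], [158.0, 287.0], [258.0, 271.0]]
```

View pics/ov.png

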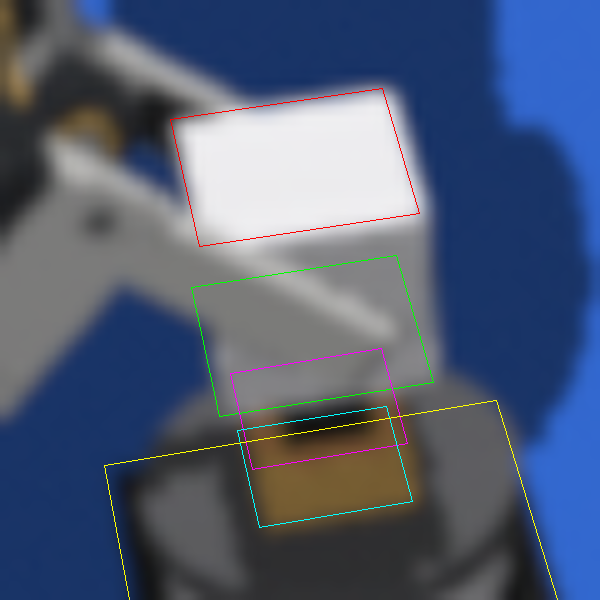

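The overlay shows the cap and the block shifted by the same ~0.8 px, which is scene-camera calibration bias. So they are concentric and square to each other within about 1 mm, and I'll descend to the final height.

Run:
```python
from h import *
print(robot.move_linear(np.array([S[0]+.0004,S[1]+.0004,.107]),.03,threshold=6)); robot.pause(.5); st()
s=robot.camera_info("scene"); im=robot.grab_frame("scene")[:,:,::-1]
im=cv2.resize(im[169:229,226:286],(600,600),interpolation=cv2.INTER_CUBIC); cv2.imwrite("pics/fin.png",im)
c,si=np.cos(F),np.sin(F)
print([((proj(s,[S[0]+c*a*.027-si*b*.027,S[1]+si*a*.027+c*b*.027,.08])[0]-[226,169]+.5)*10).round().tolist() for a,b in ((1,1),(1,-1))])
```

```text
False
23.81 [ 0.5253 -0.2404  0.1071] [ 0.6 -0.4 -1.3] 0.0536 30.0 [ 0.42  0.79  0.46  1.67 -0.99  1.48  1.06]
[[437.0, 428.0], [226.0, 462.0]]
```

View pics/fin.png

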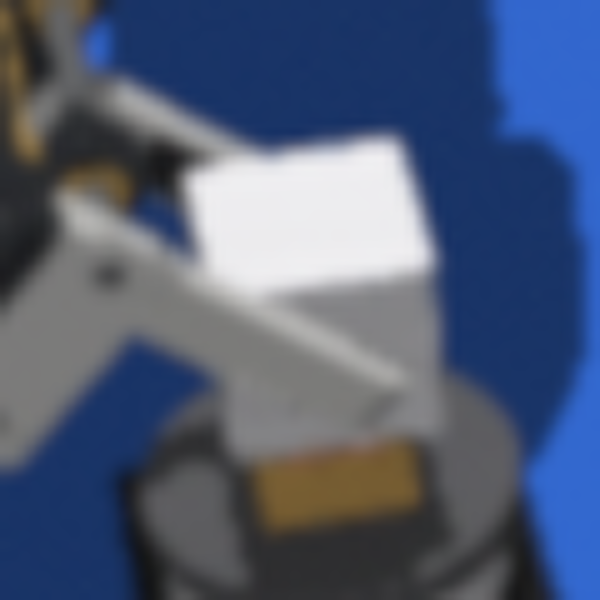

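The final view shows the cap mouth-down, its rim's front edge from (230,460) to (445,430) as predicted, centred over the block at (255–420, 480). Nothing is touching and it is still, so I'm handing in.

```bash
python3 -c "
from rig import robot
print(robot.sign_off())"
```

```text
the job is handed in; nothing more can be done
None
```

The job is handed in at about 24 s of the 72 s: the cap is held still in the gripper, mouth down and square over the chip block, with its rim about 10 mm above it and centred to about 1 mm. On the first grasp, the approach stopped early on a 20 N contact, probably the wrist camera on the mat; nothing came near the stage or slide.

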